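# Find the full topping tin for a praline

## Robot

A 6-joint arm with a two-finger parallel gripper is mounted at the origin on the work surface. World frame = base frame: x ahead of the robot, y to its left, z up, the work surface at z = 0. Lengths are in m, angles in rad, forces in N, time in s.
With the tool pointing down it reaches from about 0.35 to 0.975 m from the base axis. Payload 4.9 kg.
Tool frame: the origin (TCP) lies midway between the tips of the shut fingers; the grasp point (between the pads) lies 19 mm behind it; z points along the fingers, y is the direction in which the jaws open and shut (so a half turn about z gives the same grasp; the last joint's range is limited). The gripper opens to 85 mm and grips with 20 to 120 N. Pads are 22 mm wide; open, the fingers measure 114 mm over their backs; the gripper's body (76 mm by 85 mm) begins 54 mm behind the grasp point. The pads swing forward as they close: fully open they stand 13 mm farther back than shut.
Start: joints at [1.031, 0.053, 1.613, -0, 1.476, -0.119], TCP at [0.255, 0.57, 0.231] pointing down, gripper open.
Joint ranges: [-3.01, 3.01], [-1.01, 2.22], [0.06, 2.58], [-1.02, 4.17], [0.09, 2.62], [-3.14, 3.14]. Speed limits (rad/s): [2.57, 2.57, 3.14, 3.14, 3.14, 3.14].

## Interface

Orientations are given as a rotation vector (axis times angle).
In Python, from station import ctrl gives the robot as it stands.
- The arm moves only by the shell command python3 -m jog 'ROWS' [FORCE]. ROWS is JSON, one flat list of numbers, 7 for each row, row after row: the opening, from 0 (shut) to 1 (fully open), then the shift along the tool's x, y, z in m, then the turn, a rotation vector about the tool's x, y, z in degrees. A call has 1 to 10 rows; each row shifts and turns the commanded pose from where the row before left it, along the tool's axes as they then stand; what a row does not reach is not made up. A row lasts 1/8 s, in which the tool goes at most 62.5 mm and 10.7 degrees, less where a joint would pass 70% of its speed; a pose out of reach is approached as far as the arm can. A call with a gripper value outside its range is refused whole. The fingers move at their own pace and stop on an object; FORCE is the grip in N (left out, the last holds). Time passes only in rows, so rows that do not move let the fingers close. It gives the time, the measured TCP pose, the force and the opening at its end, in the units of the state.
- ctrl.get_obs(): the state, without advancing time (a new reading comes with each control period).
- ctrl.get_image(name): name is "scene" or "top" or "wrist"; returns a dict with "image" (480x640x3 uint8, blue, green, red), "camera_matrix" (3x3 intrinsics, pixels), "dist_coeffs" ([k1, k2, p1, p2, k3] as OpenCV has them; the pictures are not rectified), "rvec" (rotation vector, rad) and "tvec" (3), from world to camera coordinates, as OpenCV has them; the wrist camera has in their place "mount" (4x4, takes a point from camera to tool coordinates, whose origin is the TCP and whose axes are the flange's). Camera axes: x right, y down, z forward; pixel columns grow to the right and rows downward; lengths in m; the calibration is good to about 2 mm. A picture is of the moment at which its call begins: read the wrist's pose just before it. There is no depth.
- ctrl.finish_job(): hands the job in, once; it reports no verdict.
Trained networks look in a picture, given as the dict that the camera call returned (one of the last four; its "shot" number tells which), for a name from the list of things; names that differ only in an ending like _2 or _b are one class to them, and where a whole thing is asked for, a point or a joint stands for the part that bears it (a point fixed in the world has none). Each returns a list of dicts, best first, with "p" (0 to 1); they miss things now and then, are a little off and sometimes report something else, mostly with a low value. They report only what shows in the picture. A call takes as long as a camera call.
- ctrl.boxes_of(target, picture): "box" ([centre column, centre row, width, height] in pixels, round what is visible of it).
The state is a dict: "t": time; "q": joint angles; "dq": joint speeds; "effort": joint torques, N m; "tool_pos": TCP position; "tool_rot": TCP orientation; "contact_force": force on the tool from outside, world axes, zero at the start; "wrist_torque": the same for the moment, N m; "opening": finger opening in m.
Only numpy, scipy, OpenCV 4.12 (cv2) and the standard library are available. Lean on these libraries where they do the work, as an engineer would, in place of code of your own. Each camera call takes 0.05 s, during which the arm holds its last target. There are 200 camera calls.

## Task

First take the round praline out of the pocket tray and stand it upright in the middle of the white plate, and let it go. Then heft each of the three identical tins, lifting one at a time clear of the wooden board and standing it back, to find out by weight which is the heaviest (the full one); the two lighter tins end up standing on the board. Finish while holding the heaviest tin still and upright over the praline on the plate, its base about 12 cm above the plate (do not put it down or let go), leaving the square pralines in the tray and the jar and spatula where they are.

Things in the scene. Friction and masses are not known exactly. Their poses are not given: they have to be found in the camera images.
- praline_mid (a point): round dark-chocolate praline, an upright cylinder of 24 mm diameter and 28 mm tall (straight sides for the lower 23 mm, top edge sloped), about 16 g, standing upright in one of the tray's three pockets (the other two hold square pralines); its lower 8 mm are below the tray's top face, with about 2 mm of play. This point is its centre, half-way up (14 mm above its base); z is its axis, up.
- tray: fixed white pocket tray, 200 mm (own x) x 75 mm (own y) x 14 mm tall, lying on the table; three square pockets 29 mm wide and 8 mm deep in a row along own x at -60, 0 and +60 mm. Origin: centre of its underside, at table height.
- plate: fixed flat white square plate, 120 x 120 mm, 12 mm thick, without rim, lying on the table. Origin: centre of its underside, at table height; its top face is 12 mm higher.
- rack: fixed low wooden board, 360 mm (own x) x 85 mm (own y), flat top face 40 mm above the table, on which the three tins stand in a row along own x, about 110 mm apart. Origin: centre of its underside, at table height.
- tin_a_mid (a point): one of three identical closed cylindrical metal tins, 62 mm diameter, 100 mm tall, flat bottom and top, flush lid. It stands upright on the board. The tins look alike but weigh between about 0.1 and 0.45 kg; the heaviest is at least 0.1 kg heavier than either of the others, and any of the three may be the heaviest. This point is its centre, half-way up (50 mm above its base); z is its axis, up.
- tin_b_mid (a point): one of three identical closed cylindrical metal tins, 62 mm diameter, 100 mm tall, flat bottom and top, flush lid. It stands upright on the board. The tins look alike but weigh between about 0.1 and 0.45 kg; the heaviest is at least 0.1 kg heavier than either of the others, and any of the three may be the heaviest. This point is its centre, half-way up (50 mm above its base); z is its axis, up.
- tin_c_mid (a point): one of three identical closed cylindrical metal tins, 62 mm diameter, 100 mm tall, flat bottom and top, flush lid. It stands upright on the board. The tins look alike but weigh between about 0.1 and 0.45 kg; the heaviest is at least 0.1 kg heavier than either of the others, and any of the three may be the heaviest. This point is its centre, half-way up (50 mm above its base); z is its axis, up.
- square_1: square dark-chocolate praline, 26 x 26 x 16 mm (lower and wider than the round one), in a tray pocket; to be left alone. Origin: centre of its underside.
- square_2: square dark-chocolate praline, 26 x 26 x 16 mm (lower and wider than the round one), in a tray pocket; to be left alone. Origin: centre of its underside.
- jar: glass jar with steel lid, 58 mm diameter, 82 mm tall, a bystander. Origin: centre of its underside.
- spatula: spatula lying flat on the table on the far right of the board, a bystander. Origin: near its middle, at table height.

How it is judged:
By the outcome, as a careful person would: the job done as asked, in the order asked, and still so for the second after the job is handed in, while the arm keeps its last pose, push and grip.
It also fails if it takes over 72 s, if anything falls off the work surface, if the arm or the gripper's body presses on something with over 40 N, if the wrist force passes 120 N, or if a joint passes its speed limit or range.

## Working session

There is one attempt and no reset: what is moved stays moved. The work goes in short steps, Python scripts to look and compute and a shell command to move; the robot and the scene stay as the last step left them, time stands still between calls to the robot, and variables do not carry over. Pictures are saved under pics/ and viewed, about 8 in all and at most 12, crops included, and the job is handed in when it is done.

```bash
mkdir -p pics; ls; cat > h.py <<'E'
import numpy as np, cv2
from station import ctrl
def ray(P,uv,z):
    "world point at height z seen at pixel uv in fixed camera"
    n=cv2.undistortPoints(np.array([[uv]],float),P['camera_matrix'],np.array(P['dist_coeffs'],float))[0,0]
    if 'mount' in P:
        o=P['obs']; R=cv2.Rodrigues(np.array(o['tool_rot'],float))[0]; M=np.array(P['mount'])
        c=R@M[:3,3]+o['tool_pos']; d=R@M[:3,:3]@[n[0],n[1],1]
    else:
        R=cv2.Rodrigues(np.array(P['rvec'],float))[0]; c=-R.T@np.array(P['tvec']).ravel(); d=R.T@[n[0],n[1],1]
    return c+d*(z-c[2])/d[2]
def shot(name,f=None):
    o=ctrl.get_obs(); P=ctrl.get_image(name); P['obs']=o
    if f: cv2.imwrite('pics/'+f,P['image'])
    return P
E
python3 - <<'E'
from h import *
np.set_printoptions(precision=4,suppress=True)
o=ctrl.get_obs(); print({k:np.round(v,3) for k,v in o.items()})
for n in ['top','scene']:
    P=shot(n,n+'0.png')
    for t in ['praline_mid','tray','plate','rack','tin_a_mid','square_1','jar','spatula']:
        z={'praline_mid':.02,'tray':.014,'plate':.012,'rack':.04,'tin_a_mid':.09,'jar':.041}.get(t,0.01)
        for b in ctrl.boxes_of(t,P)[:4]:
            if b['p']>.2: print(n,t,round(b['p'],2),np.round(b['box']),ray(P,b['box'][:2],z)[:2])
E
```

```text
pics
{'t': np.float64(0.0), 'q': array([ 1.031,  0.053,  1.614, -0.   ,  1.476, -0.119]), 'dq': array([ 0.   ,  0.001, -0.   , -0.   , -0.002, -0.002]), 'effort': array([  0.   , -39.37 , -37.017,  -0.   ,   0.007,   0.   ]), 'tool_pos': array([0.255, 0.57 , 0.23 ]), 'tool_rot': array([-0.656, -3.072,  0.003]), 'contact_force': array([ 0.173, -0.115, -0.855]), 'wrist_torque': array([ 0.002, -0.026, -0.03 ]), 'opening': np.float64(0.086)}
top praline_mid 0.7 [164. 310.  12.  14.] [0.4006 0.2241]
top tray 0.61 [168. 281.  48.  95.] [0.4622 0.2222]
top plate 0.77 [260. 267.  70.  65.] [0.4944 0.0295]
top rack 0.63 [373. 267.  48. 179.] [ 0.4932 -0.2084]
top tin_a_mid 0.65 [375. 259.  36.  39.] [ 0.5038 -0.2068]
top tin_a_mid 0.63 [168. 252.  12.  16.] [0.5125 0.2055]
top square_1 0.73 [166. 281.  18.  17.] [0.4632 0.2264]
top square_1 0.69 [168. 251.   7.  13.] [0.526 0.225]
top jar 0.78 [213. 147.  29.  36.] [0.747  0.1341]
top jar 0.58 [163. 310.  12.  11.] [0.3997 0.2215]
top spatula 0.57 [486. 240.  36. 132.] [ 0.5582 -0.4485]
scene tray 0.79 [435. 254.  35.  64.] [0.472  0.2302]
scene tray 0.38 [394. 327.  24.  37.] [0.7305 0.1387]
scene rack 0.76 [278. 241.  57. 110.] [ 0.5292 -0.2058]
scene tin_a_mid 0.55 [282. 218.  23.  42.] [ 0.4895 -0.2021]
scene jar 0.73 [367. 252.  54.  43.] [0.5222 0.0412]
scene jar 0.58 [395. 325.  25.  37.] [0.7418 0.1407]
scene spatula 0.88 [190. 248.  47.  80.] [ 0.5772 -0.4519]
```

View pics/top0.png

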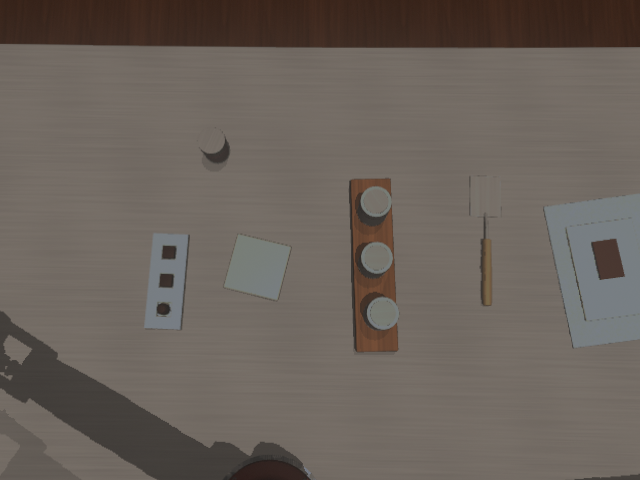

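The top view shows the tray at left (corners about 153,234 / 188,236 / 181,329 / 145,327), with the round praline in the near pocket at (163,309). The plate is at (258,267). The tin lids are at (376,203), (377,258) and (382,314), and the jar is at (212,142).

```bash
python3 - <<'E'
from h import *
np.set_printoptions(precision=4,suppress=True)
P=shot('top')
def c(n,uvs,z):
    W=np.array([ray(P,u,z) for u in uvs])[:,:2]; print(n,W.mean(0),'sides',np.linalg.norm(np.roll(W,-1,0)-W,axis=1)); return W
W=c('tray',[(153,234),(188,236),(181,329),(145,327)],.014); d=W[0]+W[1]-W[2]-W[3]; print('axis deg',np.degrees(np.arctan2(d[1],d[0])))
W=c('plate',[(239,235),(291,246),(278,299),(224,288)],.012); d=W[0]+W[1]-W[2]-W[3]; print(np.degrees(np.arctan2(d[1],d[0])))
W=c('rack',[(352,180),(390,179),(398,351),(357,352)],.04); d=W[0]+W[1]-W[2]-W[3]; print(np.degrees(np.arctan2(d[1],d[0])))
print('pral',ray(P,(163,309),.033))
for u in [(376,203),(377,258),(382,314)]: print('tin',ray(P,u,.14))
o=ctrl.get_obs(); R=cv2.Rodrigues(np.array(o['tool_rot']))[0]; print(R)
d=R.T@(np.array([.40,.222,.18])-o['tool_pos']); print('to praline in tool',d)
Q=shot('wrist'); print(np.array(Q['mount']),Q['camera_matrix'])
E
```

```text
tray [0.4625 0.2241] sides [0.0749 0.1957 0.0749 0.1959]
axis deg -1.413003592533334
plate [0.4944 0.0333] sides [0.1138 0.1153 0.1162 0.1167]
-13.149040107447332
rack [ 0.5011 -0.2099] sides [0.0804 0.3572 0.0825 0.3574]
1.875521351622568
pral [0.4029 0.2239 0.033 ]
tin [ 0.6066 -0.2058  0.14  ]
tin [ 0.4992 -0.2072  0.14  ]
tin [ 0.3934 -0.2159  0.14  ]
[[-0.9128  0.4085 -0.    ]
 [ 0.4085  0.9128  0.    ]
 [ 0.     -0.     -1.    ]]
to praline in tool [-0.2744 -0.2589  0.0513]
[[ 0.0017 -0.9639 -0.2663  0.068 ]
 [ 1.      0.0016  0.0005  0.0003]
 [-0.0001 -0.2663  0.9639 -0.1419]
 [ 0.      0.      0.      1.    ]] [[369.5831   0.     318.1793]
 [  0.     369.5831 237.2854]
 [  0.       0.       1.    ]]
```

```bash
python3 -m jog '[0.5,-0.045,-0.043,0,0,0,0, 0.5,-0.045,-0.043,0,0,0,0, 0.5,-0.045,-0.043,0,0,0,0, 0.5,-0.045,-0.043,0.02,0,0,0, 0.5,-0.045,-0.043,0.02,0,0,0, 0.5,-0.045,-0.043,0.02,0,0,0, 0.5,0,0,0,0,0,-7.5, 0.5,0,0,0,0,0,-7.5, 0.5,0,0,0,0,0,-7.7, 0.5,0,0,0,0,0,0]' 30
python3 - <<'E'
from h import *
np.set_printoptions(precision=4,suppress=True)
P=shot('wrist','w1.png'); print(P['obs']['tool_pos'],cv2.Rodrigues(np.array(P['obs']['tool_rot']))[0][:,:2].T)
for t,z in [('praline_mid',.02),('square_1',.014),('plate',.012)]:
    for b in ctrl.boxes_of(t,P)[:3]: print(t,round(b['p'],2),np.round(b['box']),ray(P,b['box'][:2],z))
E
```

```text
t: 2.25
tool_pos: [0.3933, 0.2322, 0.1741]
tool_rot: [0.041, 3.141, 0.0]
contact_force: [0.0, -0.4, 0.7]
opening: 0.0426
[0.3933 0.2322 0.1741] [[-0.9997  0.0263 -0.0002]
 [ 0.0263  0.9997  0.0001]]
praline_mid 0.58 [315. 233.  28.  35.] [0.4034 0.2299 0.02  ]
square_1 0.96 [315. 299.  33.  32.] [0.4655 0.2281 0.014 ]
square_1 0.93 [315. 356.  32.  32.] [0.5243 0.2264 0.014 ]
plate 0.66 [120. 319. 129. 121.] [0.4839 0.0463 0.012 ]
```

View pics/w1.png

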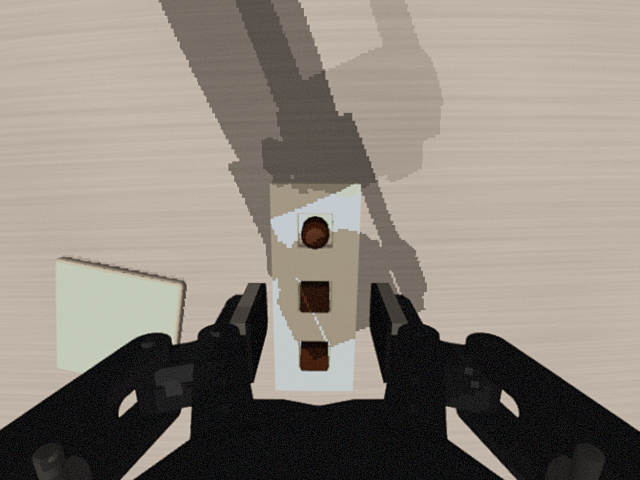

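The wrist view shows the praline at (315,233), nearly midway between the fingers, with the square pralines at (315,299) and (315,356). I'll descend partway and re-check.

```bash
python3 -m jog '[0.5,-0.010,-0.002,0.03,0,0,0, 0.5,0,0,0.05,0,0,0, 0.5,0,0,0.034,0,0,0, 0.5,0,0,0,0,0,0]'
python3 - <<'E'
from h import *
np.set_printoptions(precision=4,suppress=True)
P=shot('wrist','w2.png'); print(P['obs']['tool_pos'])
for b in ctrl.boxes_of('praline_mid',P)[:3]: print(round(b['p'],2),np.round(b['box']),ray(P,b['box'][:2],.022))
E
```

```text
t: 2.95
tool_pos: [0.4006, 0.2291, 0.057]
tool_rot: [-0.039, -3.135, 0.004]
contact_force: [-0.1, 0.9, 0.4]
opening: 0.0427
[0.4006 0.2291 0.057 ]
0.66 [319. 277.  48.  59.] [0.4025 0.2303 0.022 ]
```

View pics/w2.png

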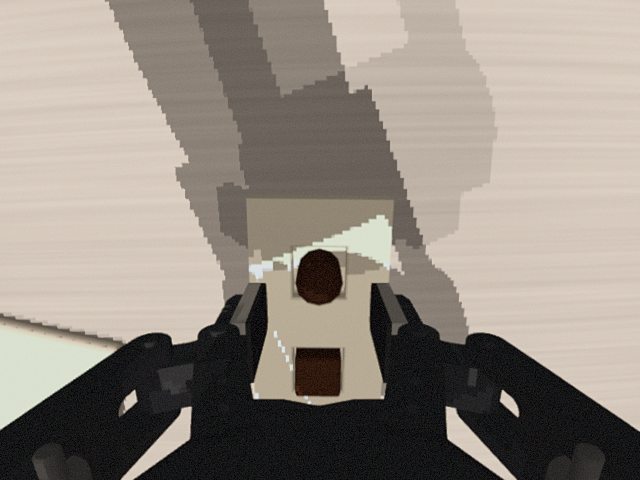

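The praline sits at (319,277), centred between the fingers (266 and 372). Next I descend and close.

```bash
python3 -m jog '[0.5,-0.001,0,0.022,0,0,0, 0.5,0,0,0.02,0,0,0, 0.5,0,0,0,0,0,0, 0.5,0,0,0,0,0,0, 0.22,0,0,0,0,0,0, 0,0,0,0,0,0,0, 0,0,0,0,0,0,0, 0,0,0,0,0,0,0]' 25
python3 -c "
from h import *
P=shot('wrist','w3.png');print(P['obs']['tool_pos'],P['obs']['contact_force'],P['obs']['opening'])"
```

```text
t: 4.05
tool_pos: [0.4054, 0.2305, 0.0197]
tool_rot: [0.039, 3.139, 0.001]
contact_force: [-1.4, -1.6, 5.8]
opening: 0.0228
[0.40544999 0.23048158 0.01968183] [-1.38900292 -1.57644609  5.75618662] 0.022791219362799906
```

View pics/w3.png

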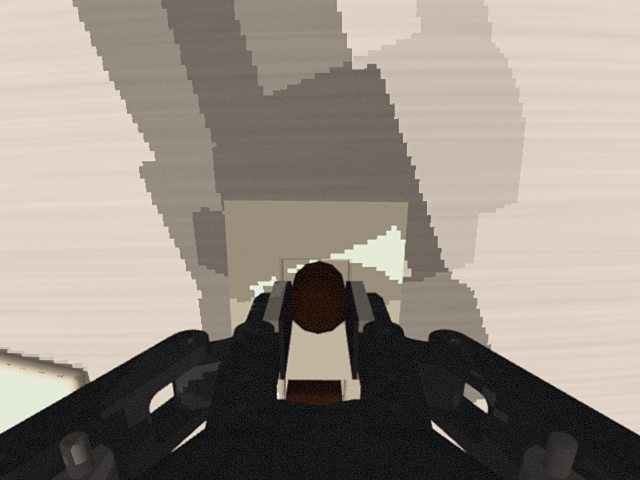

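```bash
python3 -m jog '[0,0,0,0,0,0,0, 0,0,0,0,0,0,0]'; python3 -m jog '[0,0,0,0,0,0,0]'; python3 -c "
from h import *
P=shot('scene');im=P['image']
u,_=cv2.projectPoints(np.array([[.405,.23,.03]]),P['rvec'],P['tvec'],P['camera_matrix'],np.array(P['dist_coeffs']));print(u)
x,y=map(int,u[0,0]);cv2.imwrite('pics/s3.png',cv2.resize(im[y-40:y+30,x-50:x+50],None,fx=7,fy=7))"
```

```text
t: 4.35
tool_pos: [0.4055, 0.2305, 0.0197]
tool_rot: [0.039, 3.139, 0.001]
contact_force: [-1.6, -1.0, 7.3]
opening: 0.0222
t: 4.47
tool_pos: [0.4055, 0.2305, 0.0197]
tool_rot: [0.039, 3.139, 0.001]
contact_force: [-0.8, -0.7, 6.2]
opening: 0.0227
[[[437.49728443 232.40456923]]]
```

View pics/s3.png

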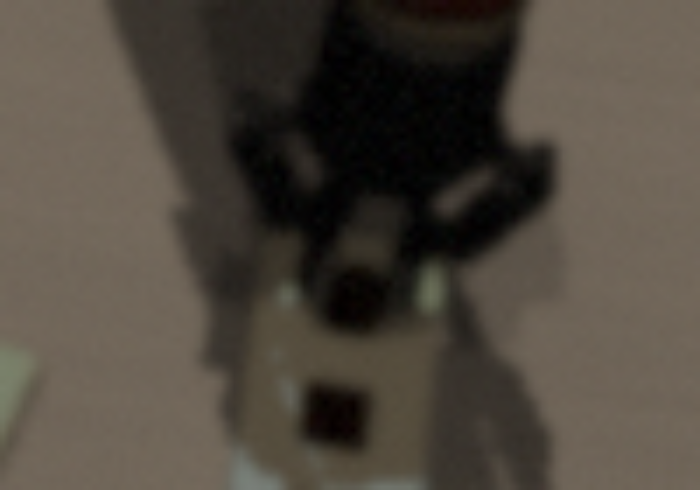

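Opening is 22.7 mm, there is 6 N upward, and z is 5 mm high. The pads are probably closing on the sloped rim, so I'll open, check and go lower.

```bash
python3 -m jog '[0.45,0,0,0,0,0,0, 0.45,0,0,0,0,0,0, 0.45,0,0,0,0,0,0, 0.45,0,0,0,0,0,0]'; python3 -m jog '[0.4,0,0,0.004,0,0,0, 0.4,0,0,0,0,0,0, 0.4,0,0,0,0,0,0]';
```

```text
t: 5.03
tool_pos: [0.404, 0.2299, 0.0177]
tool_rot: [-0.039, -3.141, 0.0]
contact_force: [-0.3, 0.3, -0.3]
opening: 0.0383
t: 5.4
tool_pos: [0.4041, 0.23, 0.0138]
tool_rot: [-0.039, -3.141, 0.0]
contact_force: [-0.1, -0.4, 0.4]
opening: 0.0341
```

```bash
python3 -m jog '[0.36,0,0,0.003,0,0,0, 0.36,0,0,0,0,0,0, 0.36,0,0,0,0,0,0]'; python3 -m jog '[0,0,0,0,0,0,0, 0,0,0,0,0,0,0, 0,0,0,0,0,0,0, 0,0,0,0,0,0,0]' 25
```

```text
t: 5.78
tool_pos: [0.4047, 0.2303, 0.0134]
tool_rot: [-0.038, -3.14, 0.001]
contact_force: [-8.4, -3.7, 18.0]
opening: 0.031
t: 6.28
tool_pos: [0.406, 0.2311, 0.014]
tool_rot: [0.039, 3.139, 0.003]
contact_force: [-4.4, -0.4, 15.9]
opening: 0.0222
```

```bash
python3 -m jog '[0,0,0,-0.02,0,0,0, 0,0,0,-0.04,0,0,0, 0,0,0,-0.03,0,0,0, 0,0,0,0,0,0,0, 0,0,0,0,0,0,0]'
python3 - <<'E'
from h import *
np.set_printoptions(precision=4,suppress=True)
P=shot('wrist','w4.png'); print(P['obs']['tool_pos'],P['obs']['opening'])
cv2.imwrite('pics/w4.png',P['image'][200:480,100:540])
E
```

```text
t: 6.9
tool_pos: [0.4036, 0.2298, 0.0999]
tool_rot: [-0.039, -3.14, 0.001]
contact_force: [0.3, 0.6, -0.1]
opening: 0.0224
[0.4036 0.2298 0.0999] 0.022361263480953686
```

View pics/w4.png

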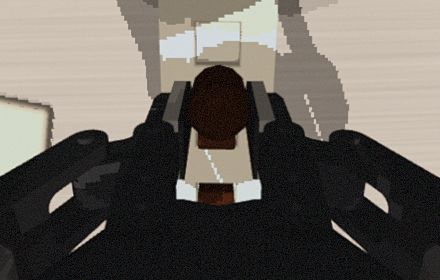

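The praline is held and its pocket is empty. I'll move to the far side of the plate so the wrist camera can see the whole plate.

```bash
python3 -m jog '[0,-0.0324,-0.0386,-0.01,0,0,0, 0,-0.0324,-0.0386,-0.01,0,0,0, 0,-0.0324,-0.0386,-0.01,0,0,0, 0,-0.0324,-0.0386,-0.01,0,0,0, 0,-0.0324,-0.0386,-0.01,0,0,0, 0,0,0,0,0,0,0, 0,0,0,0,0,0,0]'
python3 - <<'E'
from h import *
np.set_printoptions(precision=4,suppress=True)
P=shot('wrist','w5.png'); print(P['obs']['tool_pos'],P['obs']['tool_rot'],P['obs']['opening'])
for b in ctrl.boxes_of('plate',P)[:3]: print(round(b['p'],2),np.round(b['box']),ray(P,b['box'][:2],.012))
E
```

```text
t: 7.82
tool_pos: [0.5601, 0.0334, 0.1489]
tool_rot: [-0.039, -3.138, -0.001]
contact_force: [0.1, 0.1, 0.2]
opening: 0.0226
[0.5601 0.0334 0.1489] [-0.0391 -3.1376 -0.0009] 0.022559448076523186
0.76 [323. 137. 184. 194.] [0.4929 0.0395 0.012 ]
0.27 [572. 112. 135. 223.] [0.4766 0.2253 0.012 ]
```

View pics/w5.png

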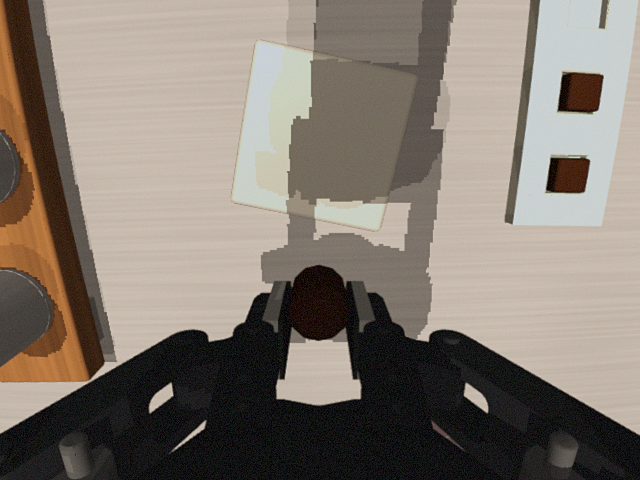

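Plate corners are at (258,40), (416,74), (380,231) and (232,203). The held praline's top is at about (319,300).

```bash
python3 - <<'E'
from h import *
np.set_printoptions(precision=4,suppress=True)
P=shot('wrist')
W=np.array([ray(P,u,.012) for u in [(258,40),(416,74),(380,231),(232,203)]]); print(W,np.linalg.norm(np.roll(W,-1,0)-W,axis=1)); c=W.mean(0)
p=ray(P,(319,303),P['obs']['tool_pos'][2]+.02); print(c,p,P['obs']['tool_pos'])
R=cv2.Rodrigues(np.array(P['obs']['tool_rot']))[0]; print(R.T@(c-p))
E
```

```text
[[ 0.4256 -0.0043  0.012 ]
 [ 0.4502  0.1066  0.012 ]
 [ 0.5648  0.0829  0.012 ]
 [ 0.5402 -0.031   0.012 ]] [0.1136 0.1171 0.1166 0.1177]
[0.4952 0.0386 0.012 ] [0.5505 0.0352 0.1693] [0.56   0.0341 0.1493]
[0.0549 0.002  0.1575]
```

```bash
python3 - <<'E'
from h import *
np.set_printoptions(precision=4,suppress=True)
P=shot('wrist'); z=P['obs']['tool_pos'][2]
im=P['image'][250:360,319].astype(int).sum(1); print(im[::3])
for v in (265,340):
  for dz in (-.008,-.003,.015,.02,.025): print(v,dz,ray(P,(319,v),z+dz)-P['obs']['tool_pos'])
E
```

```text
[355 356 365 347 335  66  46  31  54  31  17  29  75  13  29  41  29  48
  64  68  53  36  56  90  42  48  22  68  25  18 242 560 561 549 545 558
 554]
265 -0.008 [-0.014   0.0013 -0.008 ]
265 -0.003 [-0.0158  0.0013 -0.003 ]
265 0.015 [-0.0222  0.0014  0.015 ]
265 0.02 [-0.024   0.0015  0.02  ]
265 0.025 [-0.0258  0.0015  0.025 ]
340 -0.008 [ 0.0224  0.0006 -0.008 ]
340 -0.003 [ 0.0194  0.0006 -0.003 ]
340 0.015 [0.0086 0.0008 0.015 ]
340 0.02 [0.0056 0.0008 0.02  ]
340 0.025 [0.0026 0.0009 0.025 ]
```

```bash
python3 -m jog '[0,0.0313,0.001,0,0,0,0, 0,0.0313,0.0014,0.03,0,0,0, 0,0,0,0.04,0,0,0, 0,0,0,0.03,0,0,0, 0,0,0,0.022,0,0,0, 0,0,0,0,0,0,0, 0,0,0,0,0,0,0]'; python3 -m jog '[0,0,0,0.005,0,0,0, 0,0,0,0,0,0,0, 0,0,0,0,0,0,0]'
```

```text
t: 8.9
tool_pos: [0.4994, 0.0374, 0.0299]
tool_rot: [0.037, 3.14, -0.0]
contact_force: [-0.7, -0.8, 0.2]
opening: 0.0226
t: 9.28
tool_pos: [0.4991, 0.037, 0.0243]
tool_rot: [0.039, 3.141, -0.0]
contact_force: [-0.6, 0.1, 0.4]
opening: 0.0229
```

```bash
python3 -m jog '[0,0.001,0.001,0.002,0,0,0, 0,0,0,0,0,0,0, 0,0,0,0,0,0,0]'; python3 -m jog '[0,0,0,0.002,0,0,0, 0,0,0,0,0,0,0, 0,0,0,0,0,0,0]'; python3 -m jog '[0,0,0,0.001,0,0,0, 0,0,0,0,0,0,0, 0,0,0,0,0,0,0]'
```

```text
t: 9.65
tool_pos: [0.4979, 0.0381, 0.0219]
tool_rot: [-0.039, -3.141, -0.0]
contact_force: [0.1, -0.6, -0.2]
opening: 0.0228
t: 10.02
tool_pos: [0.4981, 0.038, 0.02]
tool_rot: [0.039, 3.141, -0.0]
contact_force: [0.8, 0.0, 0.9]
opening: 0.0228
t: 10.4
tool_pos: [0.4982, 0.038, 0.02]
tool_rot: [-0.038, -3.141, 0.0]
contact_force: [-3.3, 0.2, 7.8]
opening: 0.0225
```

It touches the plate, so I'll release and retreat upward.

```bash
python3 -m jog '[0,0,0,-0.0007,0,0,0, 0.35,0,0,0,0,0,0, 0.5,0,0,0,0,0,0, 0.5,0,0,0,0,0,0, 0.5,0,0,0,0,0,0, 0.5,0,0,-0.025,0,0,0, 0.7,0,0,-0.05,0,0,0, 1,0,0,-0.06,0,0,0, 1,-0.03,0,-0.03,0,0,0, 1,-0.03,0,0,0,0,0]'
python3 - <<'E'
from h import *
np.set_printoptions(precision=4,suppress=True)
P=shot('wrist','w6.png'); print(P['obs']['tool_pos'],P['obs']['tool_rot'],P['obs']['opening'])
for t in('plate','praline_mid'):
  for b in ctrl.boxes_of(t,P)[:2]: print(round(b['p'],2),np.round(b['box']),ray(P,b['box'][:2],.012 if t=='plate' else .026))
E
```

```text
t: 11.65
tool_pos: [0.5609, 0.0365, 0.1894]
tool_rot: [0.038, 3.133, -0.001]
contact_force: [-0.3, 0.2, -0.1]
opening: 0.0852
[0.5609 0.0365 0.1894] [ 0.0384  3.1331 -0.0008] 0.085191698697484
0.85 [320. 133. 165. 171.] [0.4922 0.0397 0.012 ]
0.56 [534. 166.  41.  34.] [0.5229 0.2259 0.012 ]
0.86 [318. 137.  32.  31.] [0.4952 0.0386 0.026 ]
```

View pics/w6.png

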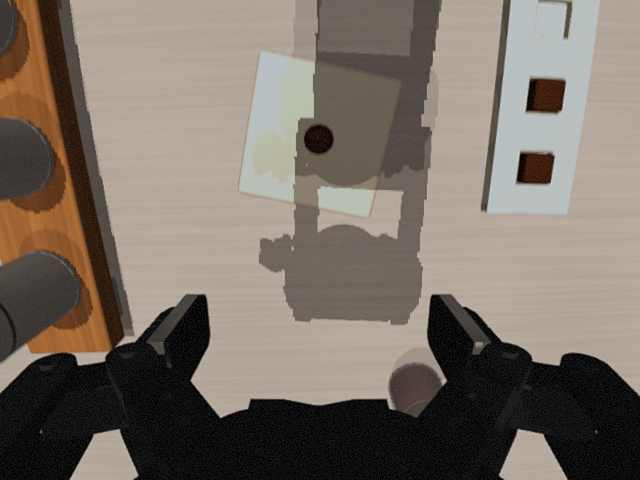

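The praline stands upright at (319,139), central on the plate; both squares are still in the tray. Next, the tins.

```bash
python3 -m jog '[1,-0.012,-0.048,-0.01,0,0,0, 1,-0.01,-0.048,-0.01,0,0,0, 1,-0.01,-0.048,-0.01,0,0,0, 1,-0.01,-0.048,0,0,0,0, 1,-0.01,-0.048,0,0,0,0, 1,0,0,0,0,0,0, 1,0,0,0,0,0,0]'
python3 - <<'E'
from h import *
np.set_printoptions(precision=4,suppress=True)
P=shot('wrist','w7.png'); print(P['obs']['tool_pos'],P['obs']['tool_rot'],P['obs']['opening'])
for t in ('tin_a_mid','rack'):
  for b in ctrl.boxes_of(t,P)[:4]: print(round(b['p'],2),np.round(b['box']),ray(P,b['box'][:2],.14))
E
```

```text
t: 12.68
tool_pos: [0.6031, -0.2039, 0.2138]
tool_rot: [-0.039, -3.14, -0.002]
contact_force: [-0.5, 1.2, 0.4]
opening: 0.0852
[ 0.6031 -0.2039  0.2138] [-0.0389 -3.1397 -0.002 ] 0.08524149249481447
0.67 [309.  72. 113. 120.] [ 0.5014 -0.2059  0.14  ]
0.76 [311. 151. 114. 302.] [ 0.5437 -0.2061  0.14  ]
```

View pics/w7.png

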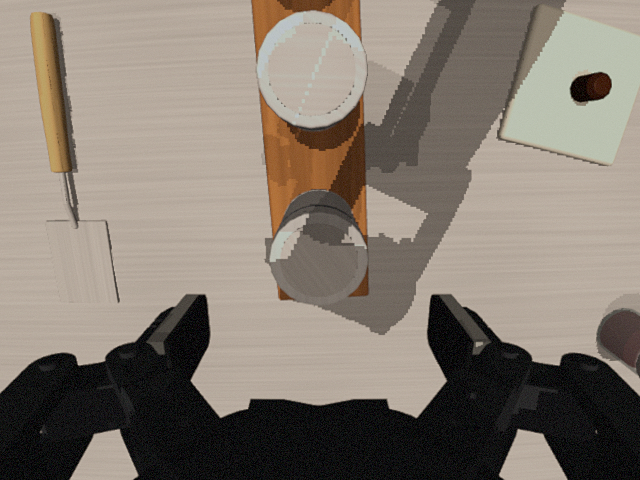

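The lid circles are centred at (312,70) for the middle tin and (319,256) for the far tin.

```bash
python3 - <<'E'
from h import *
np.set_printoptions(precision=4,suppress=True)
P=shot('wrist'); R=cv2.Rodrigues(np.array(P['obs']['tool_rot']))[0]
for u in [(312,70),(319,256)]: 
    w=ray(P,u,.14); print(w,R.T@(w-P['obs']['tool_pos']))
for e in [(266,256),(369,256)]: print(ray(P,e,.14))
E
```

```text
[ 0.5007 -0.2037  0.14  ] [ 0.1029 -0.0029  0.0745]
[ 0.6075 -0.2021  0.14  ] [-0.0039  0.0011  0.0744]
[ 0.6068 -0.2348  0.14  ]
[ 0.6082 -0.1713  0.14  ]
```

```bash
python3 -m jog '[1,-0.0035,0,0.034,0,0,0, 1,0,0,0.045,0,0,0, 1,0,0,0.045,0,0,0, 1,0,0,0,0,0,0, 1,0,0,0,0,0,0, 0.5,0,0,0,0,0,0, 0.5,0,0,0,0,0,0, 0.5,0,0,0,0,0,0, 0.5,0,0,0,0,0,0]' 45; python3 -m jog '[0.5,0,0,-0.015,0,0,0, 0.5,0,0,-0.02,0,0,0, 0.5,0,0,-0.015,0,0,0, 0.5,0,0,0,0,0,0, 0.5,0,0,0,0,0,0, 0.5,0,0,0,0,0,0, 0.5,0,0,0,0,0,0]'; python3 -c "
from h import *
o=[]
for i in range(6): o.append(ctrl.get_obs()); ctrl.get_image('top')
print(np.mean([a['contact_force'] for a in o],0),np.std([a['contact_force'] for a in o],0))"
```

```text
t: 14.0
tool_pos: [0.6093, -0.2052, 0.0939]
tool_rot: [0.038, 3.137, -0.002]
contact_force: [-0.0, 1.4, 6.8]
opening: 0.0612
t: 14.88
tool_pos: [0.607, -0.2045, 0.1397]
tool_rot: [-0.039, -3.14, -0.001]
contact_force: [-0.3, 0.5, -2.3]
opening: 0.0612
[-0.29830079 -0.04706941 -1.76627809] [0.27314549 0.52805811 0.37337044]
```

The far tin reads about 1.8 N, or 0.18 kg. I'll set it back.

```bash
python3 -m jog '[0.5,0,0,0.02,0,0,0, 0.5,0,0,0.018,0,0,0, 0.5,0,0,0.006,0,0,0, 0.5,0,0,0,0,0,0, 0.5,0,0,0,0,0,0]'
```

```text
t: 15.8
tool_pos: [0.6075, -0.2047, 0.0964]
tool_rot: [-0.039, -3.141, 0.0]
contact_force: [-0.4, 0.3, -1.8]
opening: 0.0613
```

```bash
python3 -m jog '[0.5,0,0,0.0025,0,0,0, 0.5,0,0,0,0,0,0, 0.5,0,0,0,0,0,0]'; python3 -m jog '[1,0,0,0,0,0,0, 1,0,0,0,0,0,0, 1,0,0,0,0,0,0, 1,0,0,-0.03,0,0,0, 1,0,0,-0.05,0,0,0, 1,0,0,-0.04,0,0,0, 1,0.05,0,0,0,0,0, 1,0.054,-0.004,0,0,0,0, 1,0,0,0,0,0,0, 1,0,0,0,0,0,0]'; python3 - <<'E'
from h import *
np.set_printoptions(precision=4,suppress=True)
P=shot('wrist','w8.png'); print(P['obs']['tool_pos'])
o=[]
for i in range(6): o.append(ctrl.get_obs()['contact_force']); ctrl.get_image('top')
print('bias',np.mean(o,0))
E
```

```text
t: 16.18
tool_pos: [0.6074, -0.2047, 0.0941]
tool_rot: [-0.039, -3.141, 0.0]
contact_force: [0.1, 0.6, -1.3]
opening: 0.0611
t: 17.42
tool_pos: [0.5037, -0.2063, 0.2147]
tool_rot: [0.039, 3.14, -0.001]
contact_force: [0.3, -1.3, 0.2]
opening: 0.0855
[ 0.5037 -0.2063  0.2147]
bias [ 0.2517  0.1507 -0.0074]
```

View pics/w8.png

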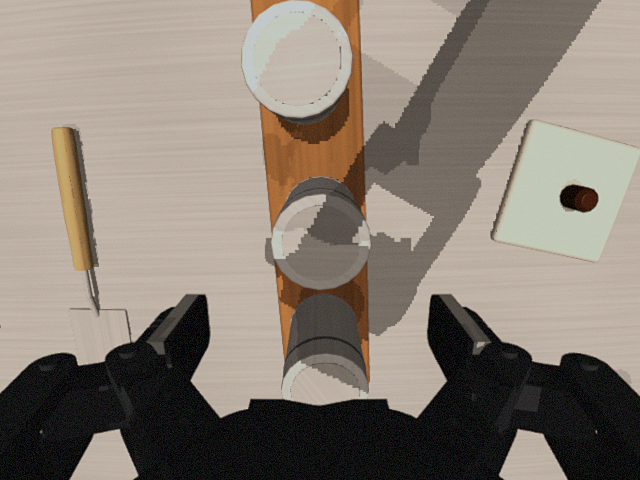

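The far tin stands back on the board. The middle lid is at (321,240) and the near lid at (297,60).

```bash
python3 - <<'E'
from h import *
np.set_printoptions(precision=4,suppress=True)
P=shot('wrist'); R=cv2.Rodrigues(np.array(P['obs']['tool_rot']))[0]
for u in [(297,60),(321,240)]: 
    w=ray(P,u,.14); print(w,R.T@(w-P['obs']['tool_pos']))
E
python3 -m jog '[1,0.004,0.001,0.035,0,0,0, 1,0,0,0.045,0,0,0, 1,0,0,0.043,0,0,0, 1,0,0,0,0,0,0, 1,0,0,0,0,0,0, 0.5,0,0,0,0,0,0, 0.5,0,0,0,0,0,0, 0.5,0,0,0,0,0,0, 0.5,0,0,0,0,0,0]' 45; python3 -m jog '[0.5,0,0,-0.015,0,0,0, 0.5,0,0,-0.02,0,0,0, 0.5,0,0,-0.015,0,0,0, 0.5,0,0,0,0,0,0, 0.5,0,0,0,0,0,0, 0.5,0,0,0,0,0,0, 0.5,0,0,0,0,0,0]'; python3 -c "
from h import *
o=[]
for i in range(6): o.append(ctrl.get_obs()); ctrl.get_image('top')
print(np.mean([a['contact_force'] for a in o],0),np.std([a['contact_force'] for a in o],0))"
```

```text
[ 0.3958 -0.2146  0.14  ] [ 0.108  -0.011   0.0742]
[ 0.4976 -0.2037  0.14  ] [0.0064 0.0023 0.0742]
t: 18.95
tool_pos: [0.5011, -0.2058, 0.0939]
tool_rot: [0.038, 3.137, -0.003]
contact_force: [0.2, 1.6, 6.8]
opening: 0.0613
t: 19.82
tool_pos: [0.499, -0.2048, 0.1403]
tool_rot: [-0.039, -3.14, -0.001]
contact_force: [1.1, -0.4, -1.9]
opening: 0.0611
[-0.3111829  -0.195851   -1.84192453] [0.65378124 0.59124469 0.3390872 ]
```

The middle tin reads about 1.84 N. I'll set it back too, then go to the near tin, whose lid is at (0.396, -0.215).

```bash
python3 -m jog '[0.5,0,0,0.02,0,0,0, 0.5,0,0,0.02,0,0,0, 0.5,0,0,0.0062,0,0,0, 0.5,0,0,0,0,0,0, 0.5,0,0,0,0,0,0]';
```

```text
t: 20.75
tool_pos: [0.4991, -0.2049, 0.0941]
tool_rot: [-0.039, -3.141, -0.001]
contact_force: [-0.1, 0.7, -1.8]
opening: 0.0611
```

```bash
python3 -m jog '[0.5,0,0,0.0008,0,0,0, 0.5,0,0,0,0,0,0, 1,0,0,0,0,0,0, 1,0,0,0,0,0,0, 1,0,0,0,0,0,0, 1,0,0,-0.03,0,0,0, 1,0,0,-0.05,0,0,0, 1,0,0,-0.04,0,0,0, 1,0.052,-0.0065,0,0,0,0, 1,0.0525,-0.0065,0,0,0,0]'; python3 -m jog '[1,0,0,0,0,0,0, 1,0,0,0,0,0,0]';  python3 - <<'E'
from h import *
np.set_printoptions(precision=4,suppress=True)
P=shot('wrist','w9.png'); print(P['obs']['tool_pos'])
for b in ctrl.boxes_of('tin_a_mid',P)[:4]: print(round(b['p'],2),np.round(b['box']),ray(P,b['box'][:2],.14))
E
```

```text
t: 22.0
tool_pos: [0.394, -0.2158, 0.2152]
tool_rot: [0.036, 3.14, -0.002]
contact_force: [-1.0, -1.2, 0.4]
opening: 0.0853
t: 22.25
tool_pos: [0.395, -0.2157, 0.2146]
tool_rot: [0.039, 3.14, -0.001]
contact_force: [0.3, -0.6, 0.4]
opening: 0.0856
[ 0.395  -0.2157  0.2146]
0.69 [336. 351.  88. 113.] [ 0.4663 -0.2049  0.14  ]
```

View pics/w9.png

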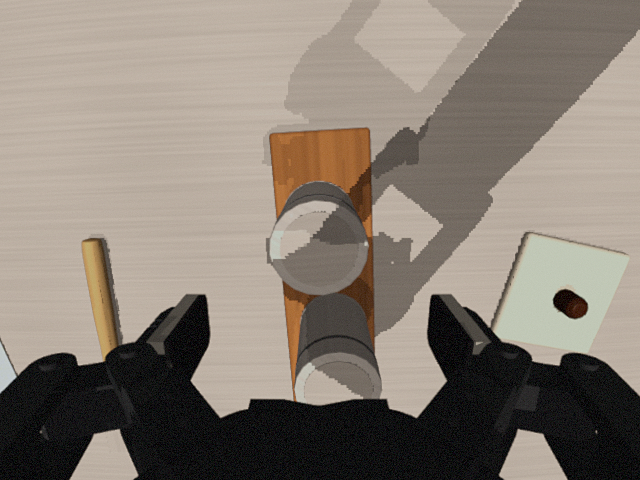

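The near lid is at (319,246), centred, and the middle tin stands. Now I grip and lift the near one.

```bash
python3 -m jog '[1,0.002,0,0.035,0,0,0, 1,0,0,0.045,0,0,0, 1,0,0,0.043,0,0,0, 1,0,0,0,0,0,0, 1,0,0,0,0,0,0, 0.5,0,0,0,0,0,0, 0.5,0,0,0,0,0,0, 0.5,0,0,0,0,0,0, 0.5,0,0,0,0,0,0]' 60; python3 -m jog '[0.5,0,0,-0.015,0,0,0, 0.5,0,0,-0.02,0,0,0, 0.5,0,0,-0.015,0,0,0, 0.5,0,0,0,0,0,0, 0.5,0,0,0,0,0,0, 0.5,0,0,0,0,0,0, 0.5,0,0,0,0,0,0]'; python3 -c "
from h import *
o=[]
for i in range(6): o.append(ctrl.get_obs()); ctrl.get_image('top')
print(np.mean([a['contact_force'] for a in o],0),np.std([a['contact_force'] for a in o],0))"
```

```text
t: 23.48
tool_pos: [0.3942, -0.2163, 0.0938]
tool_rot: [0.039, 3.137, -0.003]
contact_force: [-0.3, 1.8, 6.9]
opening: 0.0609
t: 24.35
tool_pos: [0.3923, -0.2151, 0.1404]
tool_rot: [-0.039, -3.14, -0.001]
contact_force: [-0.4, -0.5, -3.4]
opening: 0.0608
[-0.02034437  0.02566781 -3.64135427] [0.32531286 0.55658636 0.15837333]
```

The near tin reads 3.64 N, about 0.37 kg, so it is the heaviest. I'll stand it back as asked, then regrip and carry it.

```bash
python3 -m jog '[0.5,0,0,0.02,0,0,0, 0.5,0,0,0.02,0,0,0, 0.5,0,0,0.0071,0,0,0, 0.5,0,0,0,0,0,0, 0.5,0,0,0,0,0,0, 1,0,0,0,0,0,0, 1,0,0,0,0,0,0, 1,0,0,0,0,0,0, 1,0,0,0,0,0,0, 1,0,0,0,0,0,0]'; python3 -m jog '[0.5,0,0,0,0,0,0, 0.5,0,0,0,0,0,0, 0.5,0,0,0,0,0,0, 0.5,0,0,0,0,0,0, 0.5,0,0,0,0,0,0]' 60;
```

```text
t: 25.9
tool_pos: [0.3927, -0.2155, 0.0941]
tool_rot: [0.039, 3.141, -0.0]
contact_force: [-1.2, 0.6, 0.1]
opening: 0.0853
t: 26.52
tool_pos: [0.3929, -0.2157, 0.0944]
tool_rot: [0.039, 3.141, -0.001]
contact_force: [0.8, 0.4, 2.3]
opening: 0.0606
```

Gripped with the base at 0.040 and TCP at 0.0944. I need TCP z of about 0.186.

```bash
python3 -m jog '[0.5,0,0,-0.02,0,0,0, 0.5,0,0,-0.04,0,0,0, 0.5,0,0,-0.033,0,0,0, 0.5,-0.008,0.02,0,0,0,0, 0.5,-0.014,0.038,0,0,0,0, 0.5,-0.014,0.038,0,0,0,0, 0.5,-0.014,0.038,0,0,0,0, 0.5,-0.014,0.038,0,0,0,0, 0.5,-0.014,0.038,0,0,0,0, 0.5,-0.013,0.03,0,0,0,0]'; python3 -m jog '[0.5,-0.006,0.0155,0,0,0,0, 0.5,0,0,0,0,0,0, 0.5,0,0,0,0,0,0, 0.5,0,0,0,0,0,0]'
python3 - <<'E'
from h import *
P=shot('scene'); cv2.imwrite('pics/s9.png',cv2.resize(P['image'][150:360,170:450],None,fx=2.8,fy=2.8))
E
```

```text
t: 27.78
tool_pos: [0.4885, 0.0239, 0.185]
tool_rot: [-0.037, -3.138, -0.0]
contact_force: [0.5, -0.8, -3.8]
opening: 0.0608
t: 28.28
tool_pos: [0.4956, 0.0367, 0.1869]
tool_rot: [-0.041, -3.141, 0.0]
contact_force: [0.1, -0.2, -3.2]
opening: 0.0607
```

View pics/s9.png

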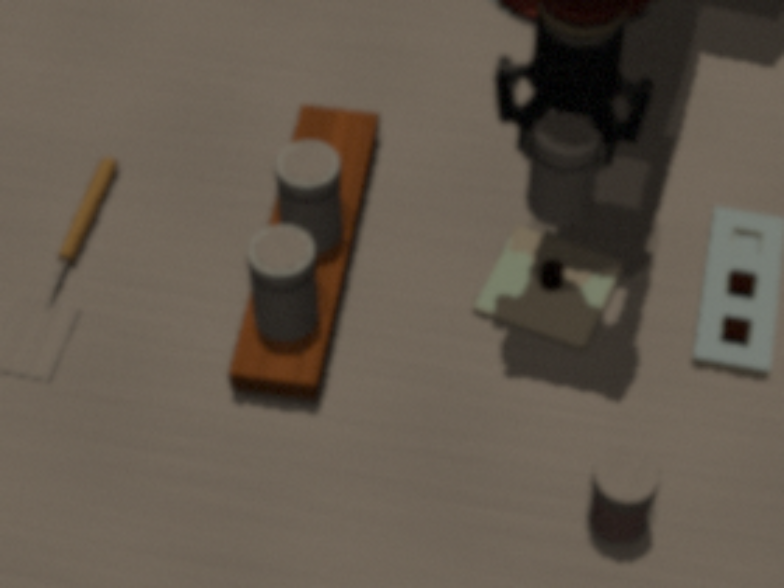

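The scene view shows the tin upright above the praline (550,273), with two tins standing on the board and the squares, jar and spatula in place. I'll do one small settle and then hand in.

```bash
python3 -m jog '[0.5,0,0.001,0.0005,0,0,0, 0.5,0,0,0,0,0,0, 0.5,0,0,0,0,0,0, 0.5,0,0,0,0,0,0, 0.5,0,0,0,0,0,0, 0.5,0,0,0,0,0,0]'; python3 -c "
from station import ctrl
print(ctrl.finish_job())"
```

```text
t: 29.08
tool_pos: [0.4959, 0.0386, 0.1865]
tool_rot: [-0.039, -3.141, 0.0]
contact_force: [0.3, 0.0, -3.3]
opening: 0.0608
the job is handed in; nothing more can be done
None
```

The job is handed in at 29 s of the 72 s allowed; no verdict was returned.

- **Praline:** it stands upright on the plate, released. It measures (0.495, 0.039), and the plate's centre is at about (0.495, 0.038). The first grip closed high on its rim, so I opened and regripped lower. The fingertips then pressed the tray with about 18 N.
- **Hefting:** I lifted each tin about 46 mm clear of the board and stood it back. The forces were 1.77 N for the far tin, 1.84 N for the middle one and 3.64 N for the near one. The near tin is therefore the heaviest, at about 0.37 kg against about 0.18 kg for the others.
- **Final hold:** the near tin is held still and upright over the praline. The last tool reading was (0.496, 0.039, 0.1865), which puts its base about 12 cm above the plate. That height is worked out from the tool's rise since gripping it on the board; I did not measure it separately.
- **Last picture:** it shows the two lighter tins standing on the board, the squares in the tray, and the jar and spatula in place.
- **Disagreement:** the top camera read y about 5 mm lower than the wrist camera. I used the wrist camera, and the grasps agreed with it.

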